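# Sort the conservator's bench into its trays

### The job

Sort what lies on the restoration bench into the three trays: stand the red and the blue pigment jar upright in the white tray, each centred on the disc of its own colour; lay the two pottery sherds flat and side by side on the floor of the cork-lined cardboard tray; and lay the brush flat on the floor of the dark steel tray, lengthwise along the tray. The jars and sherds are fragile, so set them down rather than drop them, and leave the white bowl and the amber jar where they stand.

Things in the scene. Friction and masses are not known exactly. Their poses are not given: they have to be found in the camera images.
- red_jar_c (a point): glass pigment jar with a red body, a white label band and a red lid, upright cylinder 40 mm diameter (the lid 37 mm), 50 mm tall, about 90 g; this point is its centre, 25 mm above its underside; z along its axis, up
- blue_jar_c (a point): glass pigment jar with a blue body, a white label band and a blue lid, upright cylinder 40 mm diameter (the lid 37 mm), 50 mm tall, about 90 g; this point is its centre, 25 mm above its underside; z along its axis, up
- terracotta_sherd_c (a point): pottery sherd, orange-brown terracotta with two dark brown stripes; a flat irregular six-sided plate 56 mm long (its x), 40 mm wide (its y, with two straight parallel edges at +-20 mm about the middle, good to grip) and 12 mm thick, about 60 g, lying flat; this point is its centre, 6 mm above its underside
- porcelain_sherd_c (a point): pottery sherd, white porcelain with two dark blue stripes; a flat irregular six-sided plate 56 mm long (its x), 40 mm wide (its y, with two straight parallel edges at +-20 mm about the middle, good to grip) and 12 mm thick, about 60 g, lying flat; this point is its centre, 6 mm above its underside
- brush_c (a point): short flat brush lying flat, 116 mm long along its x: wooden handle 14 mm wide (its y) and 14 mm thick from x = -58 to +13 mm, brass ferrule 26 mm wide from +13 to +31, cream bristle head 30 mm wide and 12 mm thick (rigid) to +58; about 40 g, balanced about 9 mm towards the bristles from its middle; this point is the middle of its length, 7 mm above its underside, on the handle
- jar_tray: white open tray with a red and a blue disc (48 mm across, flat) on its floor, the red one centred at y = +36 mm and the blue one at y = -36 mm in the tray's frame, both at x = 0. Fixed to the bench. 110 mm (its x) by 150 mm (its y) outside, walls 18 mm high and 4 mm thick, floor 4 mm thick; origin at the centre of its underside on the bench, z up
- sherd_tray: brown cardboard open tray with a cork floor, for sherds. Fixed to the bench. 110 mm (its x) by 150 mm (its y) outside, walls 18 mm high and 4 mm thick, floor 4 mm thick; origin at the centre of its underside on the bench, z up
- brush_tray: dark grey steel open tray with a black floor, for the brush. Fixed to the bench. 110 mm (its x) by 150 mm (its y) outside, walls 18 mm high and 4 mm thick, floor 4 mm thick; origin at the centre of its underside on the bench, z up
- bowl: bystander: small white porcelain bowl, 84 mm across, 36 mm high, empty, loose; origin at the centre of its underside
- amber_bottle: bystander: small amber glass jar with a white cap, 36 mm diameter, 62 mm tall, loose; origin at the centre of its underside
Mind the look-alikes: they are no part of the job. Of the things that look like the part that bears red_jar_c, the larger one is meant. Of the things that look like the part that bears brush_c, the smaller one is meant.

How it is judged:
At the end, for the whole second after the job is handed in: Each jar stands upright in the white tray, within 15 mm (along each tray axis) of the centre of its colour's disc; both sherds lie flat on the floor of the cork-lined tray, and the brush on that of the dark steel tray, lengthwise within 0.35 rad (tilts under 0.12 rad); all at rest and released (x of red_jar_c in the frame of jar_tray between -0.015 and 0.015 m and y of red_jar_c in the frame of jar_tray between 0.021 and 0.051 m and z of red_jar_c in the frame of jar_tray between 0.024 and 0.033 m and angle between each of red_jar_c, blue_jar_c, terracotta_sherd_c, porcelain_sherd_c, brush_c's own z axis and vertical below 0.12 rad and x of blue_jar_c in the frame of jar_tray between -0.015 and 0.015 m and y of blue_jar_c in the frame of jar_tray between -0.051 and -0.021 m and z of blue_jar_c in the frame of jar_tray between 0.024 and 0.033 m and x of terracotta_sherd_c in the frame of sherd_tray between -0.036 and 0.036 m and y of terracotta_sherd_c in the frame of sherd_tray between -0.056 and 0.056 m and z of terracotta_sherd_c in the frame of sherd_tray between 0.005 and 0.014 m and x of porcelain_sherd_c in the frame of sherd_tray between -0.036 and 0.036 m and y of porcelain_sherd_c in the frame of sherd_tray between -0.056 and 0.056 m and z of porcelain_sherd_c in the frame of sherd_tray between 0.005 and 0.014 m and x of brush_c in the frame of brush_tray between -0.046 and 0.046 m and y of brush_c in the frame of brush_tray between -0.022 and 0.022 m and z of brush_c in the frame of brush_tray between 0.006 and 0.015 m and angle between the x axis of brush_c and the y axis of brush_tray, either way round below 0.35 rad and linear speed of each of red_jar, blue_jar, terracotta_sherd, porcelain_sherd, brush below 0.02 m/s); the robot touches nothing.
It fails at once if a jar or sherd is dropped: it falls free of the fingers faster than 0.7 m/s (about 25 mm of fall) ((linear speed of red_jar above 0.7 m/s and contact force between red_jar and the fingers below 0.02 N) or (linear speed of blue_jar above 0.7 m/s and contact force between blue_jar and the fingers below 0.02 N) or (linear speed of terracotta_sherd above 0.7 m/s and contact force between terracotta_sherd and the fingers below 0.02 N) or (linear speed of porcelain_sherd above 0.7 m/s and contact force between porcelain_sherd and the fingers below 0.02 N)).
It fails at once if the porcelain bowl is moved more than 20 mm or tipped (distance of bowl from where it was at the start of the episode above 0.02 m or angle between bowl's own z axis and vertical above 0.3 rad).
It fails at once if the amber jar is moved more than 20 mm or tipped (distance of amber_bottle from where it was at the start of the episode above 0.02 m or angle between amber_bottle's own z axis and vertical above 0.3 rad).
It also fails if it takes over 128 s, if anything falls off the work surface, if the arm or the gripper's body presses on something with over 40 N, if the wrist force passes 120 N, or if a joint passes its speed limit or range.

### The arm

A 6-joint arm with a two-finger parallel gripper is mounted at the origin on the work surface. World frame = base frame: x ahead of the robot, y to its left, z up, the work surface at z = 0. Lengths are in m, angles in rad, forces in N, time in s.
With the tool pointing down it reaches from about 0.4 to 0.925 m from the base axis. Payload 3.4 kg.
Tool frame: the origin (TCP) lies between the finger pads; the fingertips stand 8 mm ahead of it and the grasp point (between the pads) lies 11 mm behind it; z points along the fingers, x is the direction in which the jaws open and shut, and the axes are right-handed (so a half turn about z gives the same grasp; the last joint's range is limited). The gripper opens to 85 mm and grips with 20 to 120 N. Pads are 22 mm wide; open, the fingers measure 114 mm over their backs; the gripper's body (76 mm by 85 mm) begins 54 mm behind the grasp point. The pads swing forward as they close: fully open they stand 13 mm farther back than shut.
Start: joints at [-0.073, 0.307, 1.506, -0, 1.328, -0.073], TCP at [0.575, -0, 0.239] pointing down, gripper open.
Joint ranges: [-3.12, 3.12], [-1.05, 2.28], [0.14, 2.33], [-1.42, 4.57], [0.1, 2.73], [-2.68, 2.68]. Speed limits (rad/s): [2.57, 2.57, 3.14, 3.14, 3.14, 3.14].

### API

Orientations are given as a unit quaternion [w, x, y, z].
In Python, from cell import * gives the robot as it stands.
- The arm moves only by the shell command python3 -m inch 'ROWS' [FORCE]. ROWS is JSON, a list of rows, each a list of 5 numbers: the finger opening in mm, from 0 to 85.4, then the shift along the world's x, y, z in mm, then the turn about the world's z in degrees. A call has 1 to 10 rows; each row shifts and turns the commanded pose from where the row before left it; what a row does not reach is not made up. A row lasts 1/8 s, in which the tool goes at most 62.5 mm and 10.7 degrees, less where a joint would pass 70% of its speed; a pose out of reach is approached as far as the arm can. A call with a gripper value outside its range is refused whole. The fingers move at their own pace and stop on an object; FORCE is the grip in N (left out, the last holds). Time passes only in rows, so rows that do not move let the fingers close. It gives the time, the measured TCP pose, the force and the opening at its end, in the units of the state.
- state(): the state, without advancing time (a new reading comes with each control period).
- read_camera(name): name is "scene" or "side" or "wrist"; returns a dict with "frame" (384x512x3 uint8, blue, green, red), "intrinsics" (3x3 intrinsics, pixels), "rvec" (rotation vector, rad) and "tvec" (3), from world to camera coordinates, as OpenCV has them; the wrist camera has in their place "mount" (4x4, takes a point from camera to tool coordinates, whose origin is the TCP and whose axes are the tool frame's). Camera axes: x right, y down, z forward; pixel columns grow to the right and rows downward; lengths in m; the calibration is good to about 2 mm. A picture is of the moment at which its call begins: read the wrist's pose just before it. There is no depth.
- job_done(): hands the job in, once; it reports no verdict.
The state is a dict: "t": time; "joints": joint angles; "dq": joint speeds; "effort": joint torques, N m; "tool_pos": TCP position; "eef_rot": TCP orientation; "wrist_force": force on the tool from outside, world axes, zero at the start; "ft_torque": the same for the moment, N m; "grip_width": opening from 0.0 (shut) to 1.0 (fully open).
Only numpy, scipy, OpenCV 4.12 (cv2) and the standard library are available. Lean on these libraries where they do the work, as an engineer would, in place of code of your own. Each camera call takes 0.05 s, during which the arm holds its last target.

## Working session

There is one attempt and no reset: what is moved stays moved. The work goes in short steps, Python scripts to look and compute and a shell command to move; the robot and the scene stay as the last step left them, time stands still between calls to the robot, and variables do not carry over. Pictures are saved under pics/ and viewed, and the job is handed in when it is done.

```bash
ls; mkdir -p pics; python3 - <<'E'
from cell import *
import cv2
s=state();print(s)
for n in("scene","side","wrist"):
    d=read_camera(n);cv2.imwrite(f"pics/{n}0.png",d["frame"])
    print(n,d["intrinsics"],d.get("rvec"),d.get("tvec"),d.get("mount"))
E
```

```text
pics
{'t': 0.0, 'joints': array([-7.35141378e-02,  3.07611744e-01,  1.50766259e+00, -2.26898129e-05,
        1.32838952e+00, -7.35176311e-02]), 'dq': array([ 0.00024324, -0.00087688,  0.00124309, -0.00024743,  0.00066312,
       -0.00214749]), 'effort': array([-2.40806599e-03, -4.57556927e+01, -2.51919490e+01, -3.95127336e-04,
        1.32516641e-02, -2.41733758e-06]), 'tool_pos': array([5.74329109e-01, 8.73372095e-06, 2.38362900e-01]), 'eef_rot': array([-6.50836080e-05,  9.99999464e-01,  4.48130833e-06, -1.03360832e-03]), 'wrist_force': array([-0.71028686, -0.2324535 ,  0.17216226]), 'ft_torque': array([-0.00827915,  0.0886648 ,  0.02806561]), 'grip_width': 0.9994454433493565}
scene [[400.81905848   0.         256.51221701]
 [  0.         400.81905848 193.57895094]
 [  0.           0.           1.        ]] [ 2.35512215  1.06055705 -0.33581648] [-0.29450144 -0.29473363  1.35619196] None
side [[465.92560526   0.         255.67127299]
 [  0.         465.92560526 188.28822454]
 [  0.           0.           1.        ]] [ 0.1582564  -2.78063778  1.32862864] [0.51628907 0.10686635 1.26573037] None
wrist [[277.62398602   0.         256.07776319]
 [  0.         277.62398602 189.37521592]
 [  0.           0.           1.        ]] None None [[ 9.99999821e-01 -5.40679729e-05 -5.96587207e-04 -8.53002171e-04]
 [ 2.38413670e-04  9.49564647e-01  3.13571242e-01 -8.07905119e-02]
 [ 5.49543960e-04 -3.13571328e-01  9.49564490e-01 -1.34065724e-01]
 [ 0.00000000e+00  0.00000000e+00  0.00000000e+00  1.00000000e+00]]
```

View pics/scene0.png

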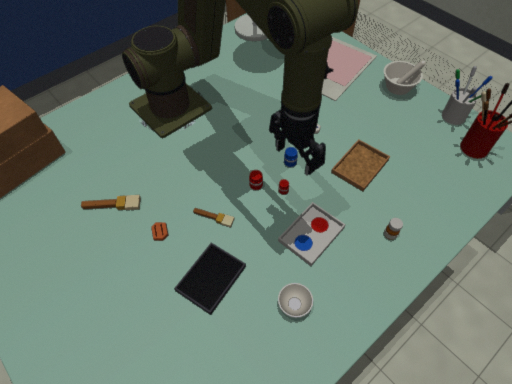

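View pics/side0.png

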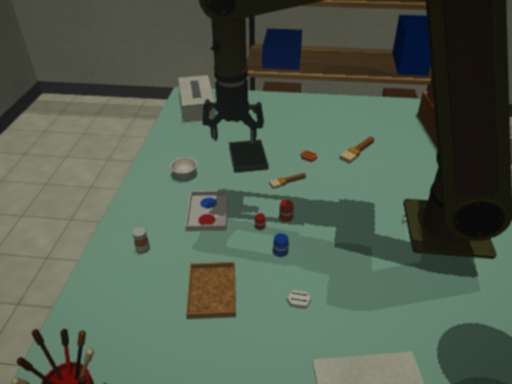

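View pics/wrist0.png

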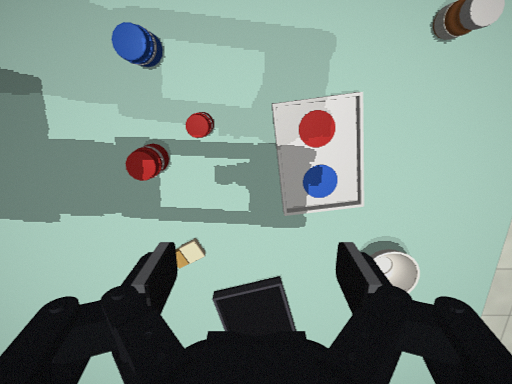

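Candidates: red jars at scene (256,180), larger, and (284,186), smaller; the larger is meant. Brushes at (110,203), larger, and (214,217), smaller; the smaller is meant. I'll confirm in enlarged crops.

```bash
cat > h.py <<'E'
from cell import *
import cv2, numpy as np
from scipy.spatial.transform import Rotation as R
def cam(n):
    s=state(); d=read_camera(n); K=d["intrinsics"]
    if n=="wrist":
        q=s["eef_rot"]; T=np.eye(4);T[:3,:3]=R.from_quat([q[1],q[2],q[3],q[0]]).as_matrix();T[:3,3]=s["tool_pos"]
        M=np.linalg.inv(T@np.array(d["mount"])); r,t=M[:3,:3],M[:3,3]
    else: r=cv2.Rodrigues(np.array(d["rvec"],float))[0];t=np.array(d["tvec"],float).ravel()
    return d["frame"],K,r,t
def px2w(c,uv,z):
    _,K,r,t=c; o=-r.T@t; out=[]
    for u,v in np.atleast_2d(uv):
        d=r.T@np.linalg.inv(K)@[u,v,1]; out.append(o+d*(z-o[2])/d[2])
    return np.array(out)
def w2px(c,P):
    return cv2.projectPoints(np.atleast_2d(np.array(P,float)),cv2.Rodrigues(c[2])[0],c[3],c[1],None)[0][:,0]
def crop(c,box,f,name):
    x0,y0,x1,y1=box; im=cv2.resize(c[0][y0:y1,x0:x1],None,fx=f,fy=f,interpolation=cv2.INTER_CUBIC)
    for x in range((x0+9)//10*10,x1,10):
        L=x%50==0; cv2.line(im,((x-x0)*f,0),((x-x0)*f,12 if L else 5),(0,255,255),1)
        if L: cv2.putText(im,str(x),((x-x0)*f,24),0,.4,(0,255,255),1)
    for y in range((y0+9)//10*10,y1,10):
        L=y%50==0; cv2.line(im,(0,(y-y0)*f),(12 if L else 5,(y-y0)*f),(0,255,255),1)
        if L: cv2.putText(im,str(y),(14,(y-y0)*f+4),0,.4,(0,255,255),1)
    cv2.imwrite("pics/"+name,im)
E
python3 - <<'E'
from h import *
c=cam("scene"); crop(c,(140,140,340,280),4,"s1.png"); crop(c,(270,130,430,250),5,"s1b.png")
c=cam("side"); crop(c,(180,130,330,240),5,"d1.png"); crop(c,(180,230,330,330),5,"d1b.png")
E
```

```text
(no output)
```

View pics/s1.png

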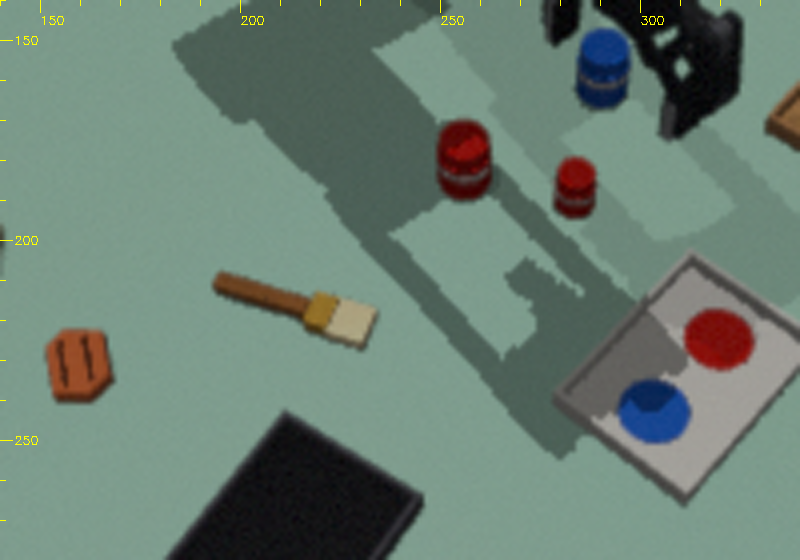

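View pics/d1.png

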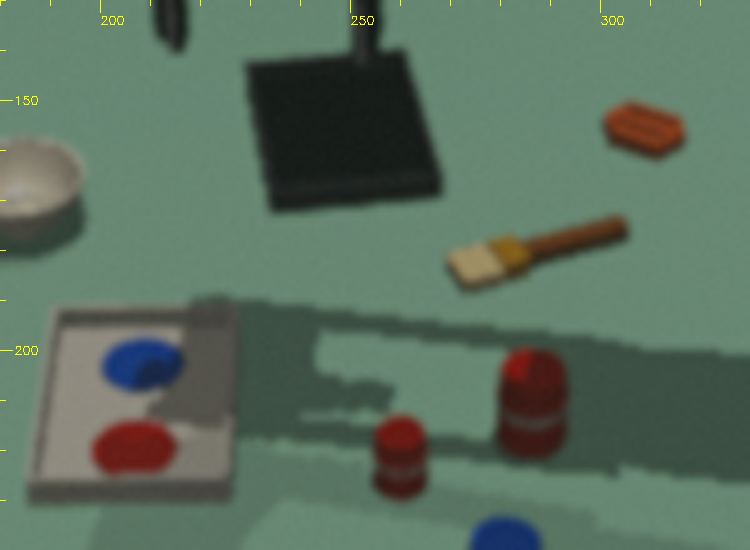

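View pics/d1b.png

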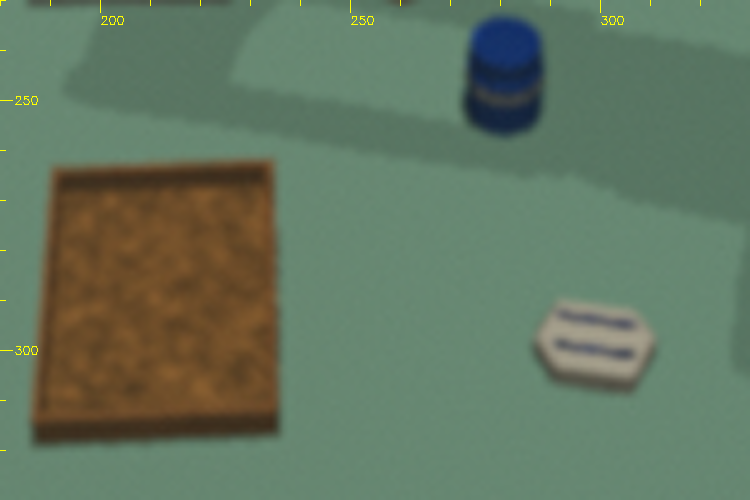

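View pics/s1b.png

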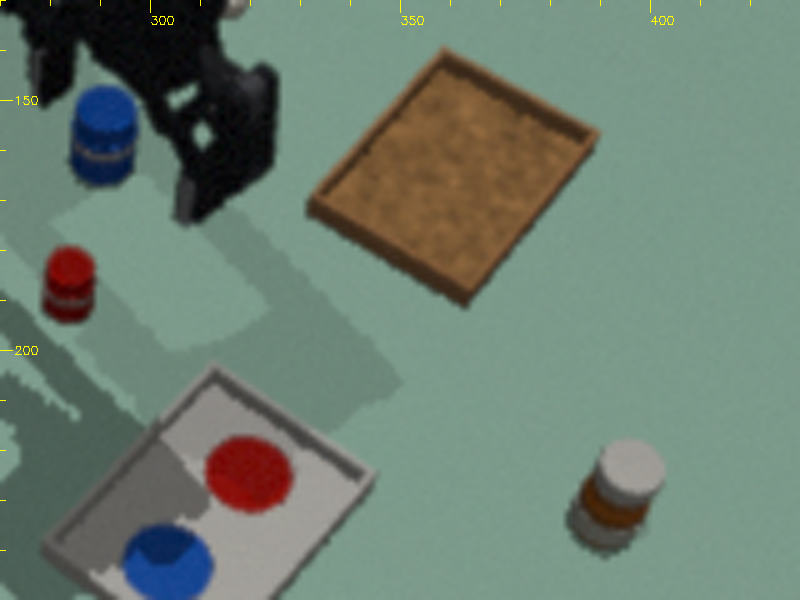

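The red pair: (256,178) in scene is clearly wider than (284,186), so it is the larger jar. The brush at (214,217) is the smaller of the two. Now positions.

```bash
python3 - <<'E'
from h import *
np.set_printoptions(precision=4,suppress=True)
S=cam("scene");D=cam("side")
def p(n,s,d,z):
    print(n, "scene",px2w(S,s,z)[:,:2].tolist() if s else "", "side",px2w(D,d,z)[:,:2].round(4).tolist() if d else "")
p("red",[(256,174.5)],[(286.6,203)],.05)
p("blue",[(291,151.8)],[(281.2,238.8)],.05)
p("small",[(284,182.5)],[(260,216.5)],.035)
p("discR",[(319.8,225)],[(206.8,219.6)],.004)
p("discB",[(303.5,242.7)],[(208.4,202.8)],.004)
p("terra",[(159.8,230.5)],[(309,155.4)],.012)
p("porc",None,[(299.2,298)],.012)
p("brush end,head",[(194.5,210),(232.3,222)],[(305.4,175.2),(271.6,183.6)],.012)
p("cork",[(358.6,130.2),(389.4,157.5),(361.5,190),(331.5,170.5)],[(191,264.4),(234.6,262.6),(235.4,313),(187.4,313)],.018)
p("steel",[(211,243.5),(245,263.5),(210,310),(176,291)],[(229.4,143),(260.8,140.4),(268,166.4),(234,169.4)],.018)
p("bowl",[(295,298)],[(184,164)],.036)
p("amber",[(395.8,223.5)],None,.062)
print(px2w(D,[(140.5,232)],.062))
E
```

```text
red scene [[0.4388875505470293, 0.004595601050999765]] side [[0.4341, 0.0031]]
blue scene [[0.4448530707477817, 0.13601896793877127]] side [[0.4386, 0.1417]]
small scene [[0.5041699067992029, 0.05230800767477012]] side [[0.5022, 0.049]]
discR scene [[0.6567884331267109, 0.04336095022439368]] side [[0.651, 0.044]]
discB scene [[0.6653123931383322, -0.02780690789572915]] side [[0.6605, -0.0267]]
terra scene [[0.38624612397491753, -0.2932064797185303]] side [[0.3787, -0.2861]]
porc scene  side [[0.3851, 0.2898]]
brush end,head scene [[0.3960177936294583, -0.1850712366165123], [0.4952516573002667, -0.1311070992265937]] side [[0.3867, -0.1783], [0.4862, -0.1256]]
cork scene [[0.5052266167755346, 0.3767227240124104], [0.6391034128022254, 0.360510553707527], [0.660890377481198, 0.2071512119124868], [0.5571347001263425, 0.1951196175489402]] side [[0.6536, 0.2223], [0.548, 0.2046], [0.5238, 0.3513], [0.6296, 0.3632]]
steel scene [[0.5111550219731328, -0.21563564176811725], [0.6128968801972461, -0.18583198101977433], [0.6483047582018919, -0.3247094132995959], [0.556499459773214, -0.35811729787744495]] side [[0.6462, -0.3215], [0.5431, -0.3486], [0.5047, -0.2033], [0.6082, -0.1762]]
bowl scene [[0.7642936673711027, -0.15947645075756234]] side [[0.7619, -0.1632]]
amber scene [[0.800608944432307, 0.16217555041882764]] side 
[[0.7912 0.1687 0.062 ]]
```

```bash
python3 - <<'E'
from h import *
np.set_printoptions(precision=4,suppress=True)
c=cam("wrist")
crop(c,(100,10,260,130),5,"w1.png");crop(c,(110,100,250,200),5,"w2.png");crop(c,(250,80,380,225),4,"w3.png")
E
```

```text
(no output)
```

View pics/w1.png

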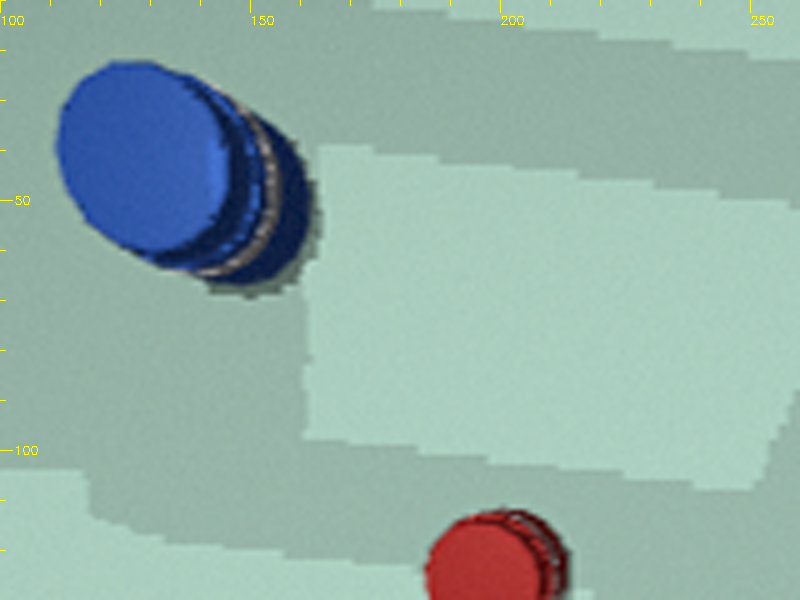

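View pics/w2.png

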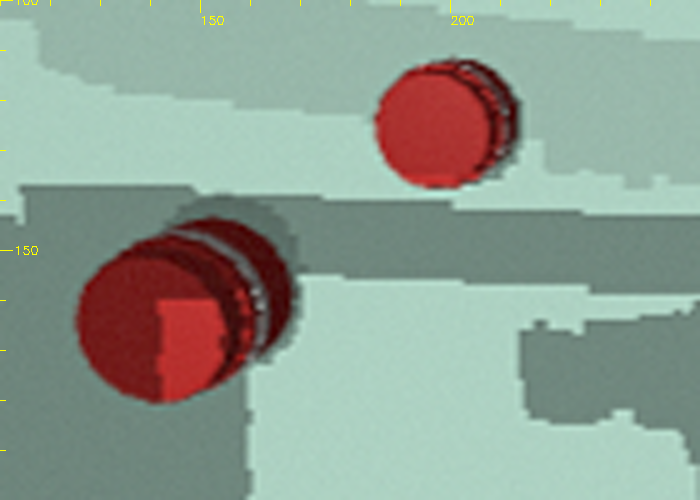

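View pics/w3.png

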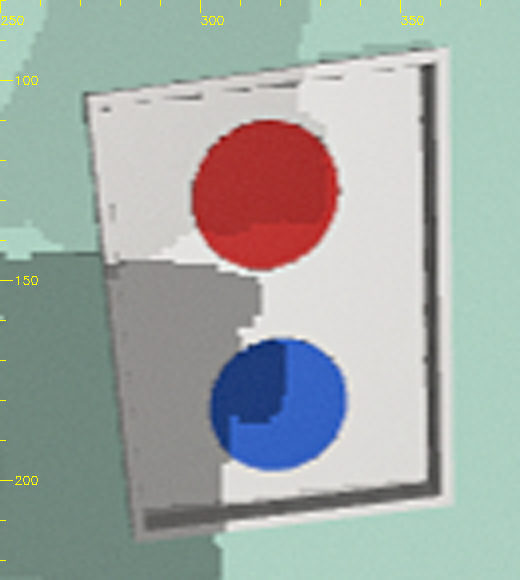

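```bash
python3 - <<'E'
from h import *
np.set_printoptions(precision=4,suppress=True)
c=cam("wrist")
for n,u,z in(("blue",(129,41.2),.05),("red",(140.6,164),.05),("small",(196.8,125),.035),("dR",(316.3,128.8),.004),("dB",(319.8,181.3),.004)): print(n,px2w(c,u,z))
print(px2w(c,[(271.5,104),(361,92.5),(362,205.5),(284,214)],.018))
E
```

```text
blue [[0.4413 0.1367 0.05  ]]
red [[0.4363 0.0058 0.05  ]]
small [[0.5031 0.0499 0.035 ]]
dR [[0.6524 0.0422 0.004 ]]
dB [[ 0.6621 -0.0294  0.004 ]]
[[ 0.5926  0.0734  0.018 ]
 [ 0.7005  0.0867  0.018 ]
 [ 0.7192 -0.0599  0.018 ]
 [ 0.6125 -0.0725  0.018 ]]
```

```bash
python3 -m inch '[[85,-46,2,-30,0],[85,-46,2,-30,0],[85,-46,1,-30,0],[85,0,0,-30,0],[85,0,0,0,0],[85,0,0,0,0]]' 40; python3 - <<'E'
from h import *
c=cam("wrist");cv2.imwrite("pics/w4.png",c[0])
E
```

```text
t: 1.2
tool_pos: [0.4387, 0.0048, 0.1202]
eef_rot: [0.0, 1.0, -0.0, 0.001]
wrist_force: [0.2, 0.1, 0.2]
grip_width: 0.999
```

View pics/w4.png

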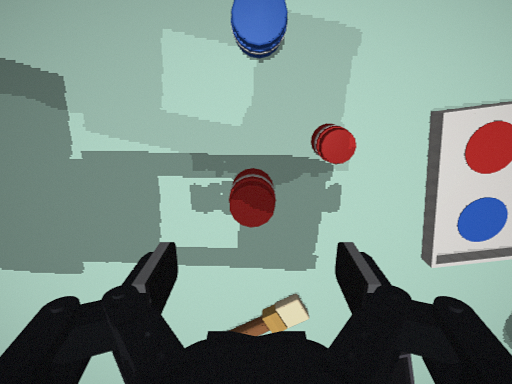

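The red jar is between and ahead of the fingers, with its lid near (252,202). The blue lid is near (259,20) and the small jar at (333,143), clear of the fingers.

```bash
python3 - <<'E'
from h import *
c=cam("wrist")
print(px2w(c,[(252.3,203),(259,21)],.05), px2w(c,[(489,147.5),(483,219)],.004),px2w(c,[(307,312)],.012),state()["tool_pos"])
E
```

```text
[[0.43532323 0.0067189  0.05      ]
 [0.44021726 0.13266303 0.05      ]] [[ 0.64973931  0.04262707  0.004     ]
 [ 0.6624742  -0.0282056   0.004     ]] [[ 0.49326375 -0.13380592  0.012     ]] [0.43903486 0.0048293  0.12054035]
```

```bash
python3 -m inch '[[85,-3,1,-30,0],[85,0,0,-35,0],[85,0,0,-25,0],[85,0,0,-10,0],[85,0,0,0,0],[30,0,0,0,0],[30,0,0,0,0],[30,0,0,0,0],[30,0,0,0,0],[30,0,0,0,0]]' 40; python3 -m inch '[[30,0,0,0,0],[30,0,0,0,0]]'
```

```text
t: 2.55
tool_pos: [0.4347, 0.0059, 0.0203]
eef_rot: [0.0, 1.0, 0.0, 0.001]
wrist_force: [-0.9, 1.3, 6.9]
grip_width: 0.45
t: 2.8
tool_pos: [0.4347, 0.0059, 0.0203]
eef_rot: [0.0, 1.0, 0.0, 0.001]
wrist_force: [-1.3, 1.0, 7.5]
grip_width: 0.452
```

```bash
python3 -m inch '[[30,0,0,15,0],[30,0,0,30,0],[30,0,0,35,0],[30,44,7,0,1.5],[30,44,8,0,1.5],[30,44,8,0,1.5],[30,44,7,0,1.6],[30,42,7,0,1.6],[30,0,0,0,0],[30,0,0,0,0]]'; python3 - <<'E'
from h import *
c=cam("wrist");cv2.imwrite("pics/w5.png",c[0])
E
```

```text
t: 4.05
tool_pos: [0.6507, 0.043, 0.0988]
eef_rot: [-0.0, 0.998, 0.067, -0.001]
wrist_force: [-0.9, 0.3, -1.1]
grip_width: 0.453
```

View pics/w5.png

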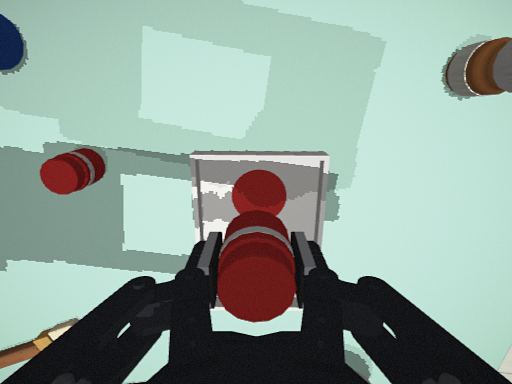

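```bash
python3 - <<'E'
from h import *
c=cam("wrist");print(px2w(c,[(259,194)],.004),state()["tool_pos"],px2w(c,[(192,153),(328,153)],.018))
E
```

```text
[[0.65141693 0.04414079 0.004     ]] [0.6501545  0.04285399 0.09901872] [[0.59408409 0.07553648 0.018     ]
 [0.69940378 0.08979697 0.018     ]]
```

```bash
python3 -m inch '[[30,1,0,-30,0],[30,0,0,-25,0],[30,0,0,-12,0],[30,0,0,-5,0],[30,0,0,-2,0],[30,0,0,0,0],[30,0,0,0,0]]'
```

```text
t: 5.03
tool_pos: [0.6536, 0.043, 0.026]
eef_rot: [0.0, 0.998, 0.067, 0.001]
wrist_force: [-0.6, -0.3, -1.5]
grip_width: 0.45
```

```bash
python3 -m inch '[[30,0,0,-1,0],[30,0,0,-1,0],[30,0,0,0,0]]'; python3 -m inch '[[50,0,0,0,0],[60,0,0,0,0],[60,0,0,0,0],[60,0,0,20,0],[60,0,0,35,0],[85,0,0,35,0],[85,0,0,0,0]]'; python3 - <<'E'
from h import *
c=cam("wrist");cv2.imwrite("pics/w6.png",c[0])
E
```

```text
t: 5.4
tool_pos: [0.6533, 0.043, 0.0244]
eef_rot: [0.0, 0.998, 0.067, 0.001]
wrist_force: [-1.3, 0.0, 5.2]
grip_width: 0.453
t: 6.28
tool_pos: [0.6556, 0.043, 0.1166]
eef_rot: [0.0, 0.998, 0.067, 0.003]
wrist_force: [0.4, -0.3, -0.5]
grip_width: 0.996
```

View pics/w6.png

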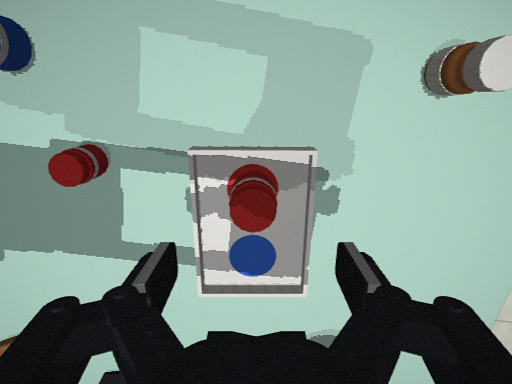

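Red stands on its disc (lid at (253,207), base ring around (252,185)). Next, blue.

```bash
python3 -m inch '[[85,-43,19,0,0],[85,-43,19,0,0],[85,-43,19,0,0],[85,-43,18,0,0],[85,-42,18,0,0],[85,0,0,0,0],[85,0,0,0,0]]'; python3 - <<'E'
from h import *
c=cam("wrist");cv2.imwrite("pics/w7.png",c[0]);print(w2px(c,[(.441,.136,.05)]))
E
```

```text
t: 7.2
tool_pos: [0.4392, 0.136, 0.1128]
eef_rot: [0.0, 0.998, 0.067, -0.0]
wrist_force: [1.8, 0.4, 0.1]
grip_width: 0.997
[[259.66350063 209.41844963]]
```

View pics/w7.png

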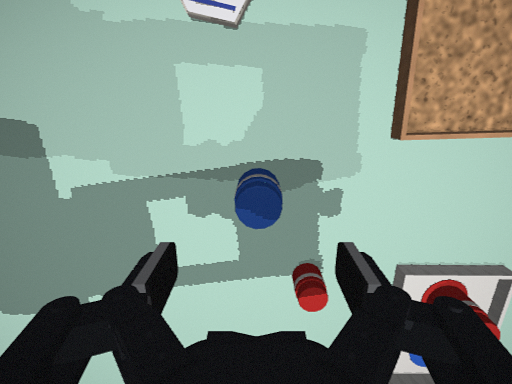

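Blue lid centre at (258,205) sits 4 px above the prediction, so it is about 2 mm further in +y. Descending.

```bash
python3 -m inch '[[85,1,2,-30,0],[85,0,0,-35,0],[85,0,0,-20,0],[85,0,0,-7,0],[85,0,0,0,0],[30,0,0,0,0],[30,0,0,0,0],[30,0,0,0,0],[30,0,0,0,0],[30,0,0,0,0]]' 40; python3 -m inch '[[30,0,0,0,0],[30,0,0,0,0]]'
```

```text
t: 8.5
tool_pos: [0.4405, 0.1381, 0.0223]
eef_rot: [-0.0, 0.998, 0.067, 0.001]
wrist_force: [0.0, -0.2, 5.3]
grip_width: 0.451
t: 8.75
tool_pos: [0.4405, 0.1381, 0.0223]
eef_rot: [-0.0, 0.998, 0.067, 0.001]
wrist_force: [-0.7, -0.6, 5.3]
grip_width: 0.451
```

```bash
python3 -m inch '[[30,0,0,15,0],[30,0,0,35,0],[30,0,0,40,0],[30,44,-33,0,0],[30,44,-33,0,0],[30,44,-33,0,0],[30,44,-34,0,0],[30,45,-34,0,0],[30,0,0,0,0],[30,0,0,0,0]]'; python3 - <<'E'
from h import *
c=cam("wrist");cv2.imwrite("pics/w8.png",c[0]);print(w2px(c,[(.662,-.0285,.004),(.653,.043,.054)]))
E
```

```text
t: 10.0
tool_pos: [0.6598, -0.0289, 0.1108]
eef_rot: [-0.0, 0.998, 0.067, -0.001]
wrist_force: [-0.8, -0.7, -0.5]
grip_width: 0.453
[[259.77327546 190.83573786]
 [261.88754991 111.7129701 ]]
```

View pics/w8.png

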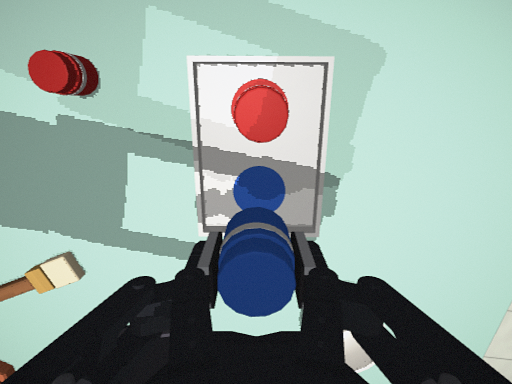

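The blue disc at (259,190) matches the prediction. Bowl clear.

```bash
python3 -m inch '[[30,1,0,-30,0],[30,0,0,-30,0],[30,0,0,-15,0],[30,0,0,-7,0],[30,0,0,-2,0],[30,0,0,0,0],[30,0,0,0,0]]'
```

```text
t: 10.92
tool_pos: [0.6627, -0.0291, 0.0282]
eef_rot: [0.0, 0.998, 0.067, 0.001]
wrist_force: [0.5, -1.2, -1.0]
grip_width: 0.448
```

```bash
python3 -m inch '[[30,0,0,-1,0],[30,0,0,-1,0],[30,0,0,0,0]]'; python3 -m inch '[[50,0,0,0,0],[60,0,0,0,0],[60,0,0,0,0],[60,0,0,20,0],[60,0,0,40,0],[85,0,0,50,0],[85,0,0,0,0]]'; python3 - <<'E'
from h import *
c=cam("wrist");cv2.imwrite("pics/w9.png",c[0])
c=cam("side");crop(c,(180,130,330,240),5,"d2.png")
print(state()["tool_pos"])
E
```

```text
t: 11.3
tool_pos: [0.6624, -0.0291, 0.0264]
eef_rot: [0.0, 0.998, 0.067, 0.001]
wrist_force: [-1.7, -0.2, 5.2]
grip_width: 0.451
t: 12.18
tool_pos: [0.6656, -0.0294, 0.1403]
eef_rot: [0.001, 0.998, 0.067, 0.005]
wrist_force: [-0.3, 1.0, -0.2]
grip_width: 0.996
[ 0.66215598 -0.02904857  0.1358721 ]
```

View pics/w9.png

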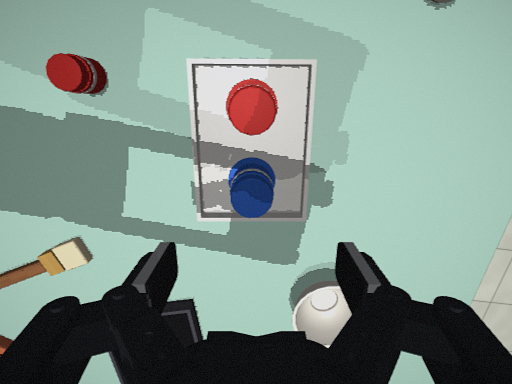

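View pics/d2.png

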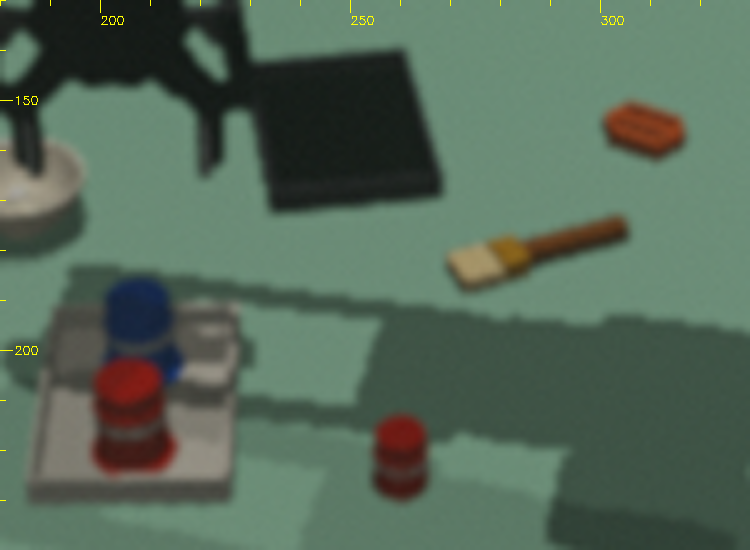

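Both jars stand on their discs. Next the porcelain sherd, near (0.385, 0.290).

```bash
python3 -m inch '[[85,-35,40,0,0],[85,-35,40,0,0],[85,-35,40,0,0],[85,-35,40,0,0],[85,-35,40,0,0],[85,-35,40,0,0],[85,-35,40,0,0],[85,-32,35,0,0],[85,0,0,0,0],[85,0,0,0,0]]'; python3 - <<'E'
from h import *
c=cam("wrist");cv2.imwrite("pics/w10.png",c[0]);crop(c,(180,110,340,230),5,"w10b.png")
E
```

```text
t: 13.52
tool_pos: [0.3845, 0.2855, 0.1343]
eef_rot: [0.001, 0.998, 0.068, -0.001]
wrist_force: [0.2, -0.3, -0.2]
grip_width: 0.993
```

View pics/w10.png

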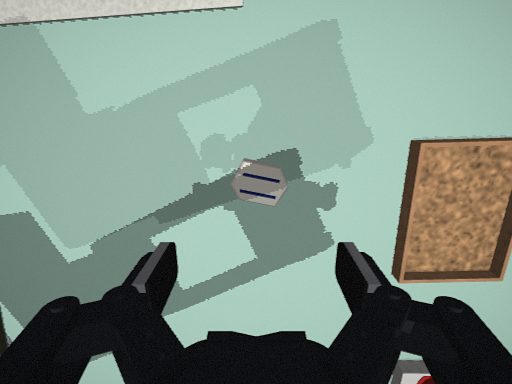

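View pics/w10b.png

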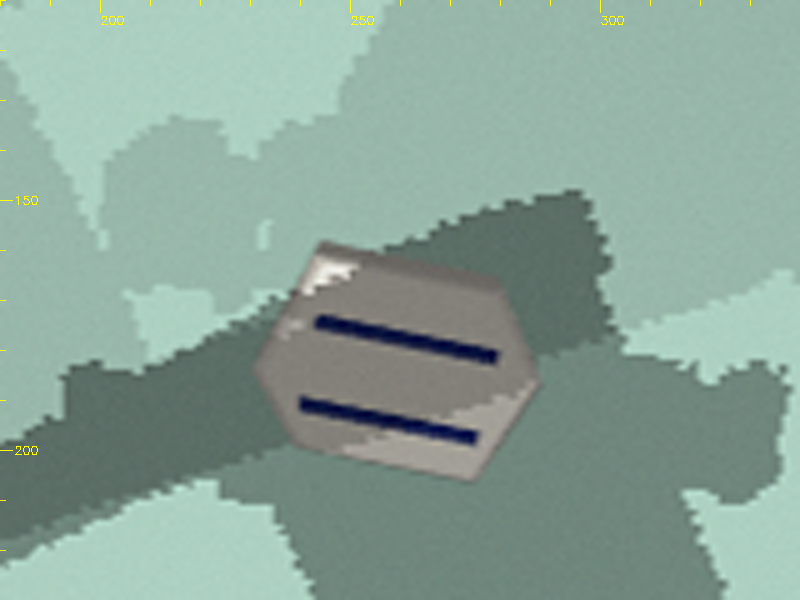

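```bash
python3 - <<'E'
from h import *
np.set_printoptions(precision=4,suppress=True)
c=cam("wrist")
f=lambda x,y:(180+x/5,110+y/5)
P=px2w(c,[f(316,254),f(503,287),f(300,448),f(476,480),f(256,368),f(540,380),f(315,322),f(497,357),f(300,404),f(476,438)],.012)
print(P)
for a,b in((0,1),(2,3),(6,7),(8,9)): d=P[b]-P[a];print(np.degrees(np.arctan2(d[1],d[0])))
print(P[:4].mean(0),P[4:6].mean(0),P[6:].mean(0))
d=P[7]-P[6];d/=np.linalg.norm(d);n=np.array([-d[1],d[0],0]);print(((P[:2]-P[2:4])@n), P@n-P[:4].mean(0)@n, P@d-P[6:].mean(0)@d)
E
```

```text
[[0.3688 0.3076 0.012 ]
 [0.4047 0.3061 0.012 ]
 [0.3703 0.2685 0.012 ]
 [0.4057 0.2665 0.012 ]
 [0.3599 0.2838 0.012 ]
 [0.4148 0.2888 0.012 ]
 [0.3702 0.2945 0.012 ]
 [0.4058 0.2922 0.012 ]
 [0.3692 0.2776 0.012 ]
 [0.4043 0.2753 0.012 ]]
-2.5217041064234915
-3.301730773956078
-3.588403760500767
-3.85737428181233
[0.3874 0.2872 0.012 ] [0.3874 0.2863 0.012 ] [0.3874 0.2849 0.012 ]
[0.0389 0.0394] [ 0.0193  0.0199 -0.0197 -0.0195 -0.0051  0.0033  0.0062  0.0062 -0.0107
 -0.0108] [-0.02    0.016  -0.016   0.0194 -0.0273  0.0271 -0.0178  0.0179 -0.0177
  0.0175]
```

```bash
python3 -m inch '[[85,3,1,0,10],[85,0,0,-10,10],[85,0,0,-10,10],[85,0,0,-10,10],[65,0,0,-10,10],[65,0,0,-10,10],[65,0,0,-10,10],[65,0,0,-10,9],[65,0,0,0,0],[65,0,0,0,0]]' 40; python3 - <<'E'
from h import *
c=cam("wrist");cv2.imwrite("pics/w11.png",c[0]);print(state()["joints"], w2px(c,[(.3874,.287,.012)]))
E
```

```text
t: 14.88
tool_pos: [0.3887, 0.2865, 0.0654]
eef_rot: [0.0, 0.729, 0.685, 0.0]
wrist_force: [1.3, 0.2, -0.3]
grip_width: 0.762
[ 5.48070217e-01  3.90886746e-01  1.91823548e+00 -9.22231270e-05
  8.31862940e-01 -9.61946469e-01] [[256.45112575 213.07537927]]
```

View pics/w11.png

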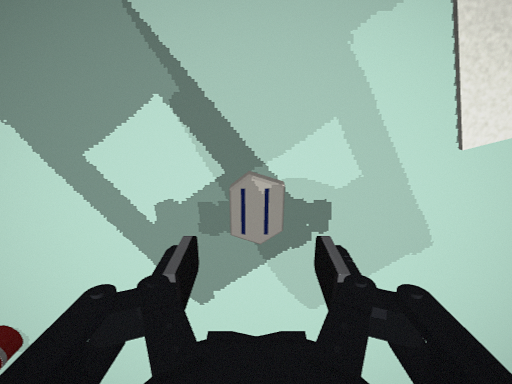

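The sherd sits at (257,210), centred between the fingers, with its edges parallel to the pads. Descending.

```bash
python3 -m inch '[[65,0,0,-25,0],[65,0,0,-18,0],[65,0,0,-9,0],[65,0,0,-3,0],[65,0,0,0,0],[65,0,0,0,0]]'; python3 - <<'E'
from h import *
c=cam("wrist");cv2.imwrite("pics/w12.png",c[0])
E
```

```text
t: 15.68
tool_pos: [0.3884, 0.2872, 0.0109]
eef_rot: [0.0, 0.727, 0.686, 0.001]
wrist_force: [-0.3, -0.2, 0.1]
grip_width: 0.763
```

View pics/w12.png

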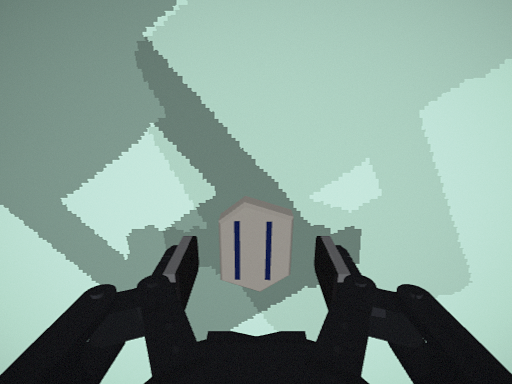

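```bash
python3 -m inch '[[52,0,0,0,0],[46,0,0,0,0],[40,0,0,0,0],[40,0,0,0,0]]'; python3 -m inch '[[30,0,0,0,0],[30,0,0,0,0],[30,0,0,0,0],[30,0,0,0,0]]' 40;python3 -m inch '[[30,0,0,10,0],[30,0,0,20,0],[30,0,0,25,0],[30,0,0,0,0],[30,0,0,0,0]]'; python3 - <<'E'
from h import *
c=cam("wrist");cv2.imwrite("pics/w13.png",c[0])
E
```

```text
t: 16.23
tool_pos: [0.388, 0.287, 0.0104]
eef_rot: [0.0, 0.727, 0.686, 0.0]
wrist_force: [-0.4, 0.0, 1.4]
grip_width: 0.467
t: 16.73
tool_pos: [0.3881, 0.287, 0.0107]
eef_rot: [0.0, 0.727, 0.686, 0.0]
wrist_force: [-1.5, -0.8, 5.8]
grip_width: 0.451
t: 17.35
tool_pos: [0.3877, 0.2868, 0.0651]
eef_rot: [-0.0, 0.727, 0.686, -0.0]
wrist_force: [-1.1, -0.3, -0.6]
grip_width: 0.452
```

View pics/w13.png

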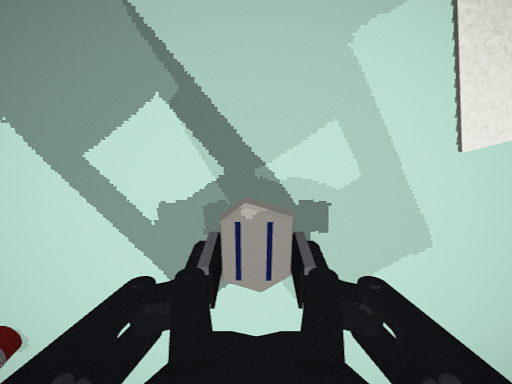

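Porcelain sherd held flat. Moving over the cork tray and looking before placing.

```bash
python3 -m inch '[[30,0,0,35,0],[30,22,0,35,-10],[30,24,0,30,-10],[30,24,0,0,-10],[30,24,0,0,-10],[30,24,0,0,-10],[30,24,0,0,-10],[30,24,0,0,-10],[30,24,0,0,-9],[30,0,0,0,0]]';python3 -m inch '[[30,0,0,0,0]]'; python3 - <<'E'
from h import *
c=cam("wrist");cv2.imwrite("pics/w14.png",c[0])
E
```

```text
t: 18.65
tool_pos: [0.579, 0.2866, 0.1635]
eef_rot: [0.0, 0.998, 0.067, -0.001]
wrist_force: [-0.4, 0.3, -0.0]
grip_width: 0.447
t: 18.77
tool_pos: [0.5765, 0.2866, 0.164]
eef_rot: [0.0, 0.998, 0.068, -0.002]
wrist_force: [-0.4, -0.3, -0.8]
grip_width: 0.449
```

View pics/w14.png

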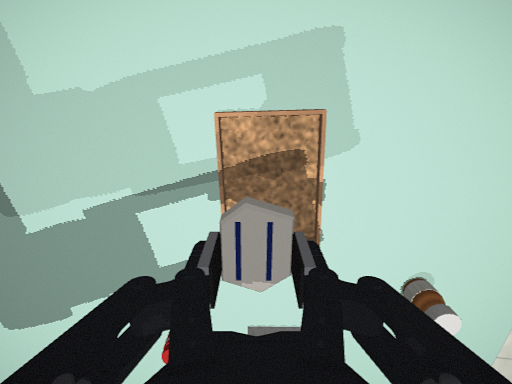

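```bash
python3 - <<'E'
from h import *
np.set_printoptions(precision=4,suppress=True)
c=cam("wrist");crop(c,(200,100,340,200),5,"w14b.png")
P=px2w(c,[(215,113),(326,110)],.018);print(P);d=P[1]-P[0];a=np.arctan2(d[1],d[0]);print(np.degrees(a),np.linalg.norm(d))
print(P.mean(0)-.075*np.array([-np.sin(a),np.cos(a),0]), state()["tool_pos"])
E
```

```text
[[0.5262 0.3471 0.018 ]
 [0.6328 0.3646 0.018 ]]
9.30321642607663 0.10799323520044442
[0.5917 0.2818 0.018 ] [0.5765 0.2868 0.1646]
```

View pics/w14b.png

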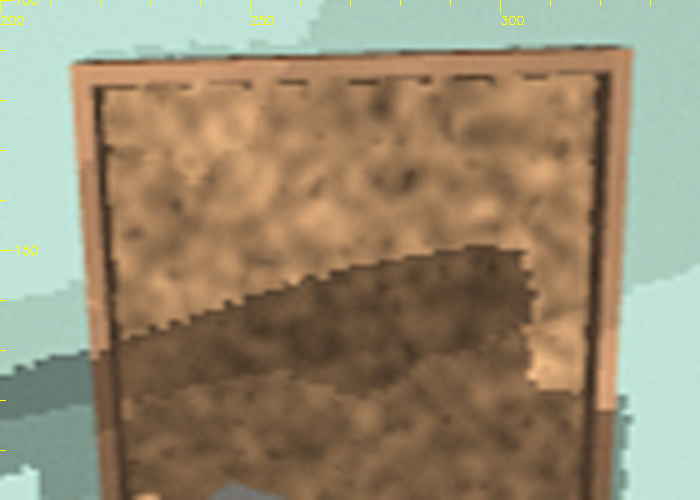

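```bash
python3 -m inch '[[30,4,15,0,1],[30,4,15,0,0],[30,0,0,-40,0],[30,0,0,-40,0],[30,0,0,-35,0],[30,0,0,0,0],[30,0,0,0,0]]';python3 - <<'E'
from h import *
np.set_printoptions(precision=4,suppress=True)
c=cam("wrist");cv2.imwrite("pics/w15.png",c[0]);
E
```

```text
t: 19.75
tool_pos: [0.587, 0.3182, 0.0514]
eef_rot: [-0.0, 0.997, 0.076, 0.001]
wrist_force: [0.4, -0.4, 0.2]
grip_width: 0.45
```

View pics/w15.png

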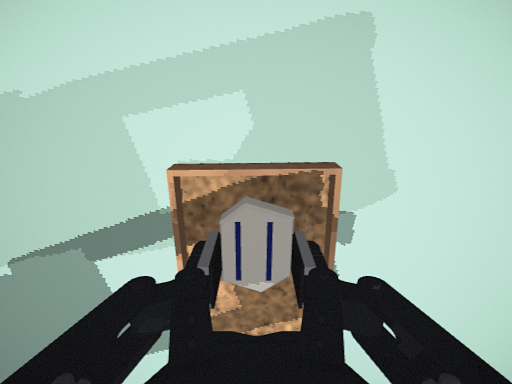

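```bash
python3 - <<'E'
from h import *
np.set_printoptions(precision=4,suppress=True)
c=cam("wrist")
P=px2w(c,[(167,169),(341.5,164.5)],.018);print(P);d=P[1]-P[0];a=np.arctan2(d[1],d[0]);print(np.degrees(a),np.linalg.norm(d))
print(P.mean(0)-.075*np.array([-np.sin(a),np.cos(a),0]), state()["tool_pos"])
E
python3 -m inch '[[30,-1,-1,-20,0],[30,0,0,-12,0],[30,0,0,-3,0],[30,0,0,0,0],[30,0,0,0,0]]'
```

```text
[[0.526  0.348  0.018 ]
 [0.6328 0.3672 0.018 ]]
10.190616357251892 0.10846776848162602
[0.5926 0.2838 0.018 ] [0.5876 0.3181 0.0524]
t: 20.48
tool_pos: [0.5855, 0.3162, 0.0159]
eef_rot: [-0.0, 0.997, 0.076, 0.001]
wrist_force: [1.3, 0.3, 0.1]
grip_width: 0.448
```

```bash
python3 -m inch '[[30,0,0,-1,0],[30,0,0,-0.5,0],[30,0,0,0,0]]'; python3 -m inch '[[45,0,0,0,0],[50,0,0,0,0],[55,0,0,0,0],[55,0,0,0,0],[55,0,0,20,0],[55,0,0,40,0],[55,0,0,40,0],[85,0,-35,20,0],[85,0,0,0,0],[85,0,0,0,0]]'; python3 - <<'E'
from h import *
c=cam("wrist");cv2.imwrite("pics/w16.png",c[0])
E
```

```text
t: 20.85
tool_pos: [0.5855, 0.3162, 0.0148]
eef_rot: [-0.0, 0.997, 0.076, 0.001]
wrist_force: [-1.6, -0.3, 5.5]
grip_width: 0.451
t: 22.1
tool_pos: [0.5847, 0.281, 0.1335]
eef_rot: [-0.0, 0.997, 0.076, -0.0]
wrist_force: [-0.8, 0.6, 0.4]
grip_width: 0.995
```

View pics/w16.png

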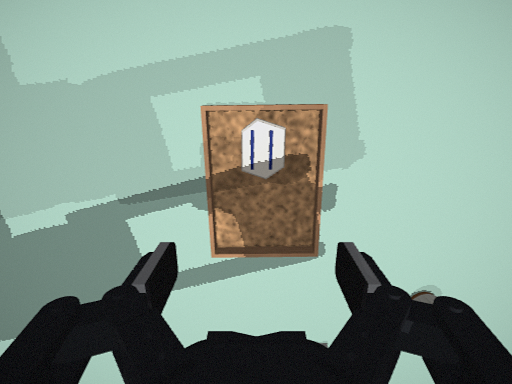

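Porcelain lies flat in the upper half of the cork tray, at (263,150). Tray corners: (202,106), (327,105), (318,255), (212,257). Now the terracotta sherd.

```bash
python3 - <<'E'
from h import *
np.set_printoptions(precision=4,suppress=True)
c=cam("wrist")
P=px2w(c,[(202,106),(327,105),(318,256),(212,257.5)],.018);print(P,P.mean(0));print(px2w(c,(263,149.5),.016))
E
python3 -m inch '[[85,-10,-48,0,0],[85,-10,-48,0,0],[85,-10,-48,0,0],[85,-10,-48,0,0],[85,-10,-48,0,0],[85,-20,-48,0,0],[85,-20,-48,0,0],[85,-25,-48,0,0],[85,-25,-48,0,0],[85,-25,-48,0,0]]';python3 -m inch '[[85,-20,-48,0,0],[85,-20,-40,0,0],[85,0,0,0,0],[85,0,0,0,0]]'; python3 - <<'E'
from h import *
c=cam("wrist");cv2.imwrite("pics/w17.png",c[0]);crop(c,(180,110,340,230),5,"w17b.png")
E
```

```text
[[0.5262 0.3474 0.018 ]
 [0.6322 0.3644 0.018 ]
 [0.6572 0.2183 0.018 ]
 [0.5499 0.2    0.018 ]] [0.5914 0.2825 0.018 ]
[[0.5841 0.3178 0.016 ]]
t: 23.45
tool_pos: [0.4193, -0.1998, 0.1331]
eef_rot: [-0.0, 0.997, 0.076, -0.0]
wrist_force: [0.5, 0.1, -0.3]
grip_width: 0.993
t: 23.95
tool_pos: [0.38, -0.2863, 0.1331]
eef_rot: [-0.001, 0.997, 0.076, -0.0]
wrist_force: [-0.0, 0.2, 0.9]
grip_width: 0.994
```

View pics/w17.png

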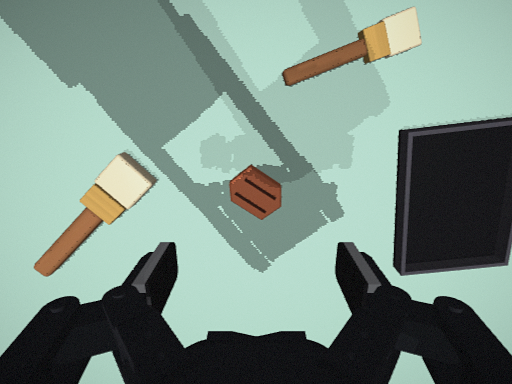

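View pics/w17b.png

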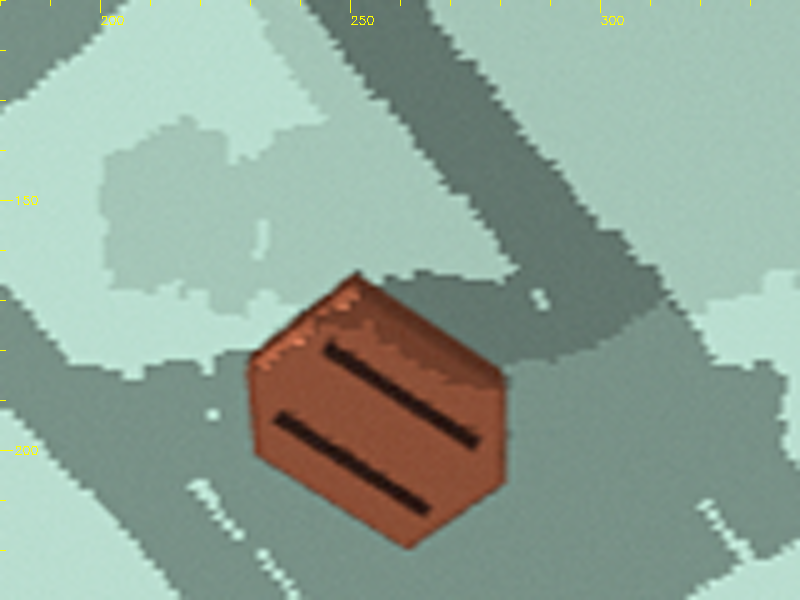

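```bash
python3 - <<'E'
from h import *
np.set_printoptions(precision=4,suppress=True)
c=cam("wrist")
f=lambda x,y:(180+x/5,110+y/5)
P=px2w(c,[f(356,284),f(504,385),f(257,452),f(408,547),f(250,368),f(504,483),f(325,345),f(478,443),f(276,415),f(428,510)],.012)
print(P)
for a,b in((0,1),(2,3),(6,7),(8,9)): d=P[b]-P[a];print(np.degrees(np.arctan2(d[1],d[0])))
print(P[:4].mean(0),P[4:6].mean(0),P[6:].mean(0))
d=P[7]-P[6];d/=np.linalg.norm(d);n=np.array([-d[1],d[0],0]);print(((P[:2]-P[2:4])@n), P@n-P[:4].mean(0)@n, P@d-P[6:].mean(0)@d)
print(state()["tool_pos"])
P=px2w(c,[(286,78),(410,32)],.014);d=P[1]-P[0];print(P,np.degrees(np.arctan2(d[1],d[0])))
E
```

```text
[[ 0.3716 -0.2677  0.012 ]
 [ 0.4028 -0.2831  0.012 ]
 [ 0.3574 -0.3041  0.012 ]
 [ 0.3899 -0.3196  0.012 ]
 [ 0.3539 -0.2872  0.012 ]
 [ 0.4065 -0.3031  0.012 ]
 [ 0.3675 -0.2804  0.012 ]
 [ 0.3999 -0.2956  0.012 ]
 [ 0.3601 -0.2959  0.012 ]
 [ 0.3925 -0.3111  0.012 ]]
-26.346290851137127
-25.615947501601426
-25.146780392807575
-25.12316989541775
[ 0.3804 -0.2936  0.012 ] [ 0.3802 -0.2951  0.012 ] [ 0.38   -0.2958  0.012 ]
[0.039  0.0386] [ 0.0198  0.019  -0.0192 -0.0195 -0.0054  0.0025  0.0065  0.0065 -0.0107
 -0.0107] [-0.0195  0.0153 -0.017   0.0191 -0.0273  0.0271 -0.0178  0.018  -0.018
  0.0179]
[ 0.3803 -0.2857  0.1333]
[[ 0.3895 -0.1863  0.014 ]
 [ 0.4823 -0.137   0.014 ]] 27.962186915044555
```

```bash
python3 -m inch '[[85,0,-8,-10,10],[85,0,0,-10,10],[85,0,0,-10,10],[65,0,0,-10,10],[65,0,0,-10,10],[65,0,0,-10,6],[65,0,0,-5,0],[65,0,0,0,0],[65,0,0,0,0]]' 40; python3 - <<'E'
from h import *
c=cam("wrist");cv2.imwrite("pics/w18.png",c[0]);print(w2px(c,[(.3803,-.294,.012)]))
E
```

```text
t: 25.18
tool_pos: [0.3804, -0.2949, 0.0691]
eef_rot: [0.0, 0.845, 0.535, 0.0]
wrist_force: [-0.2, -0.7, 0.6]
grip_width: 0.76
[[257.41470081 212.24277462]]
```

View pics/w18.png

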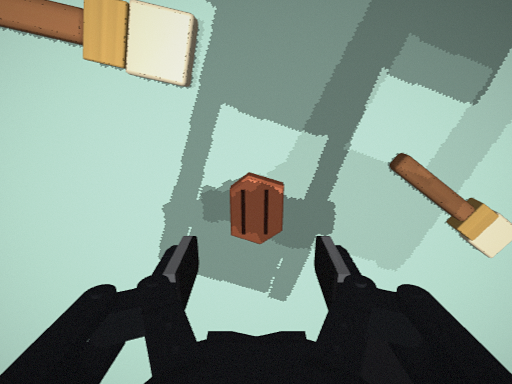

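The terracotta sherd is centred at (257,209) and aligned.

```bash
python3 -m inch '[[65,0,0,-25,0],[65,0,0,-20,0],[65,0,0,-10,0],[65,0,0,-3,0],[65,0,0,0,0],[52,0,0,0,0],[46,0,0,0,0],[40,0,0,0,0],[40,0,0,0,0]]'; python3 -m inch '[[30,0,0,0,0],[30,0,0,0,0],[30,0,0,0,0],[30,0,0,0,0]]' 40;python3 -m inch '[[30,0,0,10,0],[30,0,0,20,0],[30,0,0,25,0],[30,0,0,0,0],[30,0,0,0,0]]'; python3 - <<'E'
from h import *
c=cam("wrist");cv2.imwrite("pics/w19.png",c[0])
E
```

```text
t: 26.35
tool_pos: [0.3801, -0.2951, 0.011]
eef_rot: [0.0, 0.845, 0.535, 0.0]
wrist_force: [1.4, 0.4, 0.0]
grip_width: 0.467
t: 26.85
tool_pos: [0.3802, -0.2951, 0.0113]
eef_rot: [0.0, 0.845, 0.535, 0.0]
wrist_force: [-0.2, 0.9, 5.8]
grip_width: 0.454
t: 27.48
tool_pos: [0.3797, -0.2948, 0.0656]
eef_rot: [-0.0, 0.845, 0.535, -0.0]
wrist_force: [0.2, -0.2, -1.0]
grip_width: 0.448
```

View pics/w19.png

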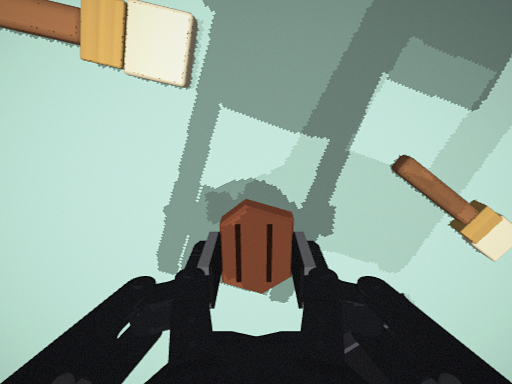

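```bash
python3 -m inch '[[30,0,0,35,0],[30,0,0,40,0],[30,20,40,15,-8],[30,25,45,0,-8],[30,25,45,0,-8],[30,25,45,0,-8],[30,20,45,0,-8],[30,20,45,0,-8],[30,20,45,0,-7.5],[30,20,45,0,0]]';python3 -m inch '[[30,20,45,0,0],[30,10,45,0,0],[30,10,45,0,0],[30,1,45,0,0],[30,0,10,0,0],[30,0,0,-50,0],[30,0,0,-50,0],[30,0,0,0,0],[30,0,0,0,0]]'; python3 - <<'E'
from h import *
c=cam("wrist");cv2.imwrite("pics/w20.png",c[0])
E
```

```text
t: 28.78
tool_pos: [0.5547, 0.0615, 0.1543]
eef_rot: [0.0, 0.997, 0.08, -0.001]
wrist_force: [0.6, -1.1, 0.3]
grip_width: 0.449
t: 29.9
tool_pos: [0.5967, 0.2496, 0.0565]
eef_rot: [0.0, 0.997, 0.08, 0.0]
wrist_force: [0.4, 0.1, -0.9]
grip_width: 0.448
```

View pics/w20.png

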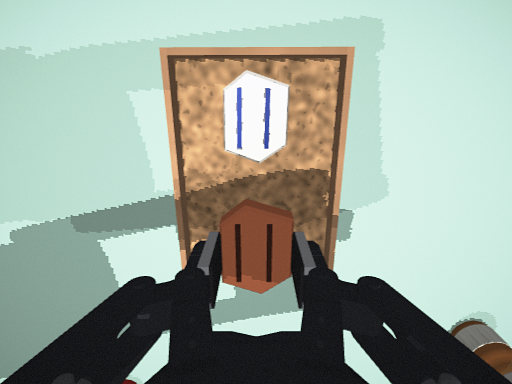

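Aligned and clear of the porcelain sherd. Setting it down.

```bash
python3 -m inch '[[30,0,0,-20,0],[30,0,0,-14,0],[30,0,0,-5,0],[30,0,0,-1,0],[30,0,0,0,0],[30,0,0,0,0]]'
```

```text
t: 30.7
tool_pos: [0.5964, 0.2501, 0.0163]
eef_rot: [-0.0, 0.997, 0.08, 0.0]
wrist_force: [-0.6, -0.6, -1.5]
grip_width: 0.452
```

```bash
python3 -m inch '[[30,0,0,-1,0],[30,0,0,-0.5,0],[30,0,0,0,0]]'; python3 -m inch '[[45,0,0,0,0],[50,0,0,0,0],[55,0,0,0,0],[55,0,0,0,0],[55,0,0,20,0],[55,0,0,40,0],[55,0,0,50,0],[85,0,0,20,0],[85,0,0,0,0],[85,0,0,0,0]]'; python3 - <<'E'
from h import *
c=cam("wrist");cv2.imwrite("pics/w21.png",c[0])
np.set_printoptions(precision=4,suppress=True);print(state()["tool_pos"])
E
```

```text
t: 31.08
tool_pos: [0.5963, 0.2501, 0.0153]
eef_rot: [-0.0, 0.997, 0.08, 0.0]
wrist_force: [-0.6, -0.7, 4.8]
grip_width: 0.448
t: 32.33
tool_pos: [0.5951, 0.2496, 0.1431]
eef_rot: [0.0, 0.997, 0.08, -0.001]
wrist_force: [0.0, -0.3, 0.1]
grip_width: 0.994
[0.5948 0.2495 0.1426]
```

View pics/w21.png

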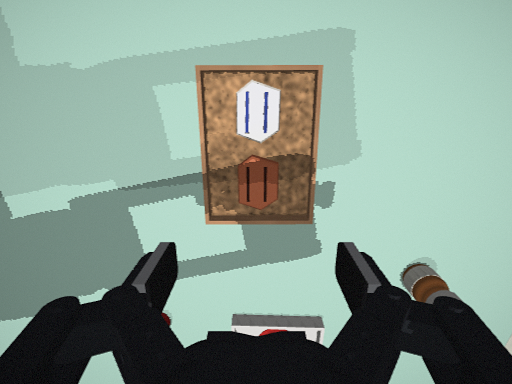

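Both sherds are flat in the cork tray at (258,110) and (258,182). Now the smaller brush.

```bash
python3 -m inch '[[85,-14,-42,0,0],[85,-14,-42,0,-8],[85,-16,-42,0,-9],[85,-16,-42,0,-9],[85,-16,-42,0,-9],[85,-16,-40,0,-9],[85,-16,-40,0,-9],[85,-16,-40,0,-9],[85,-16,-40,0,-9],[85,-18,-40,0,0]]'; python3 -m inch '[[85,0,0,0,0],[85,0,0,0,0]]'; python3 - <<'E'
from h import *
c=cam("wrist");cv2.imwrite("pics/w22.png",c[0]);crop(c,(180,110,340,230),5,"w22b.png")
E
```

```text
t: 33.62
tool_pos: [0.4366, -0.1609, 0.1429]
eef_rot: [0.0, 0.858, -0.514, -0.001]
wrist_force: [-0.3, 0.0, 0.0]
grip_width: 0.994
t: 33.88
tool_pos: [0.4374, -0.1596, 0.1433]
eef_rot: [-0.0, 0.858, -0.514, -0.001]
wrist_force: [-0.3, 0.1, -0.3]
grip_width: 0.994
```

View pics/w22.png

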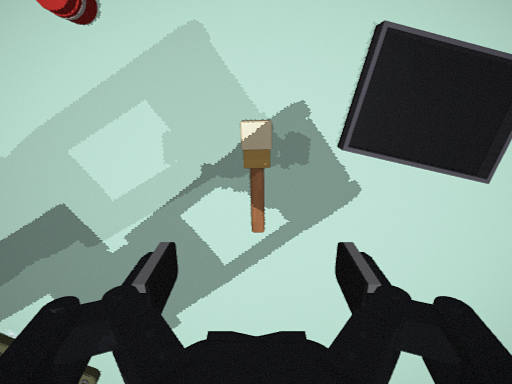

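View pics/w22b.png

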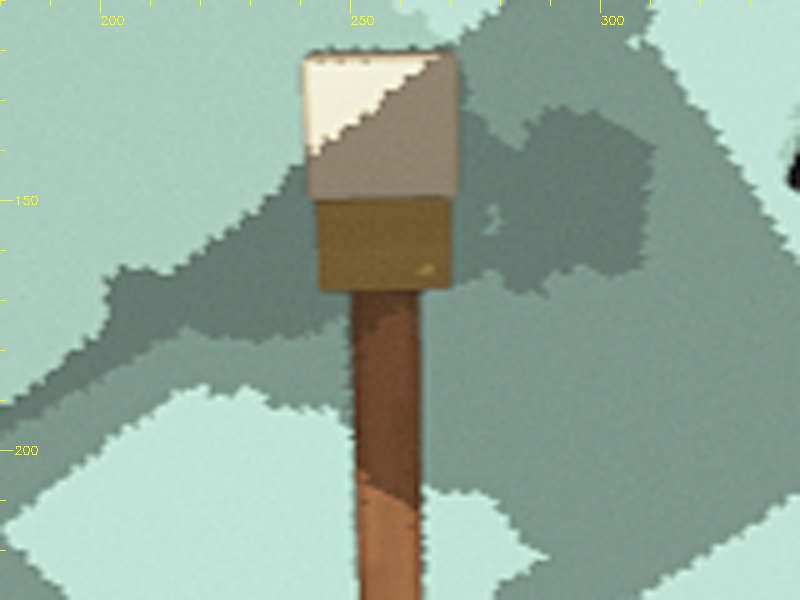

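```bash
python3 - <<'E'
from h import *
np.set_printoptions(precision=4,suppress=True)
c=cam("wrist")
P=px2w(c,[(256.2,121.5),(257.2,168),(258.3,231)],.013);print(P)
d=P[0]-P[2];L=np.linalg.norm(d);d/=L;print(L,np.linalg.norm(P[1]-P[2]),np.degrees(np.arctan2(d[1],d[0])))
print("c from ferrule",P[1]-.013*d,"mid",(P[0]+P[2])/2,state()["tool_pos"])
Q=px2w(c,[(385,22),(338,147),(488,182)],.018);print(Q, (Q[1]+np.array([0,0,0])))
for a,b in((0,1),(1,2)): e=Q[b]-Q[a];print(np.linalg.norm(e),np.degrees(np.arctan2(e[1],e[0])))
# center = midpoint of diagonal: corners 0 and 2
print((Q[0]+Q[2])/2)
E
```

```text
[[ 0.4891 -0.1308  0.013 ]
 [ 0.4505 -0.1526  0.013 ]
 [ 0.3908 -0.186   0.013 ]]
0.11276030755761256 0.06838668346617334 29.325942668441744
c from ferrule [ 0.4392 -0.159   0.013 ] mid [ 0.44   -0.1584  0.013 ] [ 0.438  -0.1591  0.1437]
[[ 0.6095 -0.1861  0.018 ]
 [ 0.5052 -0.2092  0.018 ]
 [ 0.5456 -0.3569  0.018 ]] [ 0.5052 -0.2092  0.018 ]
0.1068267405276988 -167.5513973596083
0.15313043107114743 -74.69627535550264
[ 0.5776 -0.2715  0.018 ]
```

```bash
python3 -m inch '[[50,0,0,-40,1],[50,0,0,-40,0],[50,0,0,-30,0],[50,0,0,-15,0],[50,0,0,-6,0],[50,0,0,0,0],[30,0,0,0,0],[22,0,0,0,0],[18,0,0,0,0],[18,0,0,0,0]]' 30; python3 -m inch '[[8,0,0,0,0],[8,0,0,0,0],[8,0,0,0,0],[8,0,0,0,0]]'
```

```text
t: 35.22
tool_pos: [0.4381, -0.1602, 0.0136]
eef_rot: [-0.0, 0.862, -0.506, 0.0]
wrist_force: [0.3, -0.2, -0.5]
grip_width: 0.211
t: 35.72
tool_pos: [0.4381, -0.1602, 0.0136]
eef_rot: [0.0, 0.863, -0.506, 0.0]
wrist_force: [-1.4, 0.1, 7.3]
grip_width: 0.153
```

```bash
python3 -m inch '[[8,0,0,15,0],[8,0,0,35,0],[8,0,0,40,5],[8,17,-13,25,10],[8,17,-13,25,10],[8,21,-17,0,10],[8,21,-17,0,10],[8,21,-16,0,10],[8,21,-16,0,10],[8,21,-16,0,10]]'; python3 -m inch '[[8,0,0,0,0],[8,0,0,0,0]]'; python3 - <<'E'
from h import *
c=cam("wrist");cv2.imwrite("pics/w23.png",c[0])
E
```

```text
t: 36.98
tool_pos: [0.5772, -0.2683, 0.1526]
eef_rot: [-0.0, 0.992, 0.126, -0.001]
wrist_force: [-0.3, -0.8, -0.3]
grip_width: 0.157
t: 37.22
tool_pos: [0.5758, -0.2673, 0.1525]
eef_rot: [-0.001, 0.992, 0.123, -0.001]
wrist_force: [-0.9, -0.5, -0.9]
grip_width: 0.15
```

View pics/w23.png

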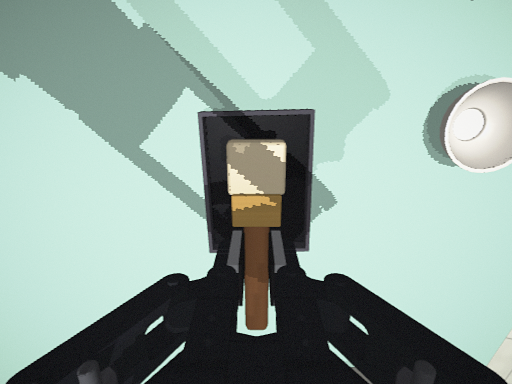

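```bash
python3 - <<'E'
from h import *
np.set_printoptions(precision=4,suppress=True)
c=cam("wrist")
Q=px2w(c,[(199,113),(314,110),(309,250),(210,252)],.018);print(Q,Q.mean(0),state()["tool_pos"])
for a,b in((0,1),(3,2),(2,1),(3,0)): e=Q[b]-Q[a];print(np.linalg.norm(e),np.degrees(np.arctan2(e[1],e[0])))
E
```

```text
[[ 0.5064 -0.2148  0.018 ]
 [ 0.6098 -0.186   0.018 ]
 [ 0.6498 -0.3284  0.018 ]
 [ 0.5449 -0.3575  0.018 ]] [ 0.5777 -0.2717  0.018 ] [ 0.5758 -0.2672  0.1529]
0.1073793424031934 15.545802026440965
0.10886469349349431 15.48716635992462
0.1479074168394787 105.7000403655658
0.14779946863097995 105.12436155889459
```

```bash
python3 -m inch '[[8,2,-3,-40,1],[8,0,0,-45,0],[8,0,0,-30,0],[8,0,0,-13,0],[8,0,0,-5,0],[8,0,0,0,0],[8,0,0,0,0]]'
```

```text
t: 38.2
tool_pos: [0.5799, -0.2715, 0.0217]
eef_rot: [0.001, 0.991, 0.132, 0.001]
wrist_force: [0.0, -0.6, -0.3]
grip_width: 0.155
```

```bash
python3 -m inch '[[8,0,0,-2,0],[8,0,0,-1.5,0],[8,0,0,-0.5,0],[8,0,0,0,0]]'
```

```text
t: 38.7
tool_pos: [0.5793, -0.2712, 0.0177]
eef_rot: [0.0, 0.991, 0.132, 0.0]
wrist_force: [-2.3, 0.8, 6.6]
grip_width: 0.154
```

```bash
python3 -m inch '[[20,0,0,0,0],[30,0,0,0,0],[40,0,0,0,0],[40,0,0,0,0],[40,0,0,20,0],[40,0,0,40,0],[40,0,0,50,0],[85,0,0,50,0],[85,0,0,0,0],[85,0,0,0,0]]'; python3 - <<'E'
from h import *
c=cam("wrist");cv2.imwrite("pics/w24.png",c[0])
E
```

```text
t: 39.95
tool_pos: [0.5786, -0.2708, 0.1761]
eef_rot: [-0.0, 0.991, 0.132, -0.0]
wrist_force: [-0.8, 0.2, -0.9]
grip_width: 1.002
```

View pics/w24.png

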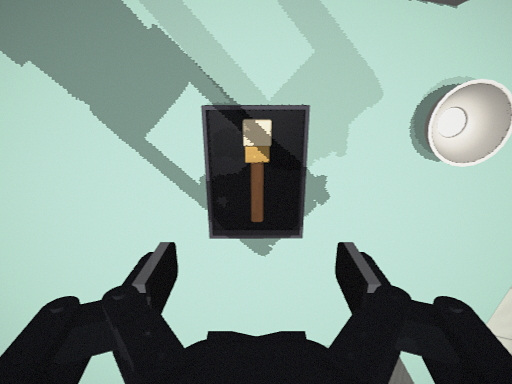

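The brush lies lengthwise in the steel tray, clear of the walls. One final check with all cameras, from above the jar tray.

```bash
python3 -m inch '[[85,20,40,20,0],[85,20,40,20,0],[85,20,40,0,0],[85,10,45,0,0],[85,10,45,0,0],[85,0,0,0,0],[85,0,0,0,0]]'; python3 - <<'E'
from h import *
np.set_printoptions(precision=4,suppress=True)
c=cam("wrist");cv2.imwrite("pics/w25.png",c[0]);cv2.imwrite("pics/s25.png",cam("scene")[0]);cv2.imwrite("pics/d25.png",cam("side")[0])
print(w2px(c,[(.6525,.043,.054),(.662,-.0288,.054)]))
E
```

```text
t: 40.88
tool_pos: [0.6581, -0.061, 0.2144]
eef_rot: [-0.0, 0.991, 0.133, -0.002]
wrist_force: [-0.6, -1.2, 0.1]
grip_width: 0.996
[[279.8552  75.5814]
 [268.9364 148.2509]]
```

View pics/w25.png

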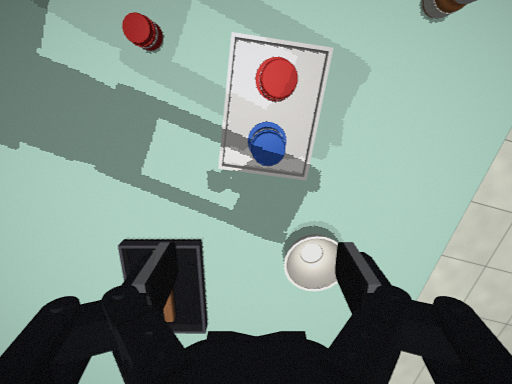

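View pics/s25.png

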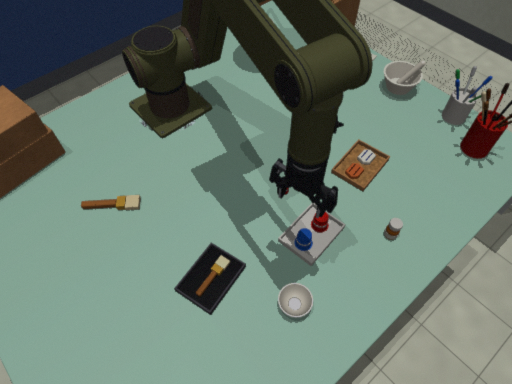

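View pics/d25.png

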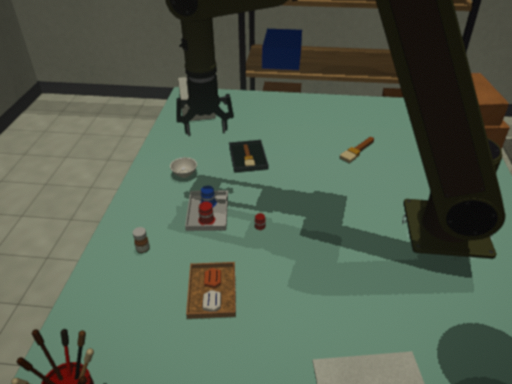

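All items are in place, and the bowl and amber jar sit at their original pixels. Lids at (277,78) and (268,148) match the predictions (280,76) and (269,148) to about 2 mm.

```bash
python3 -c "
from cell import *
print(job_done())"
```

```text
the job is handed in; nothing more can be done
None
```

I sorted all five pieces into their trays and handed the job in at about 41 s of the 128 s allowed. The hand-in gave no verdict.

- **Jars:** the red and blue jars stand upright in the white tray. Their lids appear within about 2 mm of where jars centred on their discs should appear.
- **Sherds:** both lie flat and side by side in the cork-lined tray, about 11 mm apart by my position estimates.
- **Brush:** the smaller of the two brushes lies lengthwise in the dark steel tray, clear of the walls.
- **Left alone:** the bowl, the amber jar and the look-alikes (the small red jar and the larger brush) show no visible movement in the last pictures.

The wrist force readings I took stayed below about 8 N, and the gripper was open and clear of everything at the end. No check failed. The fixed cameras disagreed by up to about 10 mm on the first positions, so I placed mostly from the close wrist views.

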